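Pack the visit tray

ROBOT

A 6-joint arm with a two-finger parallel gripper is mounted at the origin on a cart in front of the work surface, level with it; the furniture and walls round the work are solid. World frame = base frame: x ahead of the robot, y to its left, z up, the work surface at z = 0. Lengths are in m, angles in rad, forces in N, time in s.
With the tool pointing down it reaches from about 0.35 to 0.975 m from the base axis. Payload 4.9 kg.
Tool frame: the origin (TCP) lies midway between the tips of the shut fingers; the grasp point (between the pads) lies 19 mm behind it; z points along the fingers, y is the line along which they close (so a half turn about z gives the same grasp; the last joint's range is limited). The gripper opens to 85 mm and grips with 20 to 120 N. Pads are 22 mm wide; open, the fingers measure 114 mm over their backs; the gripper's body (76 mm by 85 mm) begins 54 mm behind the grasp point. The pads swing forward as they close: fully open they stand 13 mm farther back than shut.
Start: joints at [-1.442, 0.053, 1.613, -0, 1.476, -0.119], TCP at [0.153, -0.606, 0.231] pointing down, gripper open.
Joint ranges: [-3.01, 3.01], [-1.01, 2.22], [0.06, 2.58], [-1.02, 4.17], [0.09, 2.62], [-3.14, 3.14]. Speed limits (rad/s): [2.57, 2.57, 3.14, 3.14, 3.14, 3.14].

INTERFACE

Orientations are given as a unit quaternion [w, x, y, z].
In Python, from plant import state, grab_frame, job_done, cut_out, place_of gives the robot as it stands.
- The arm moves only by the tool jog_arm, never from a script. Its argument "motion" is text: rows parted by semicolons, each of 7 numbers parted by spaces: the opening in per cent of the stroke, from 0 (shut) to 100 (fully open), then the shift along the tool's x, y, z as a fraction of full scale, then the turn, a rotation vector about the tool's x, y, z as a fraction of full scale. A call has exactly 5 rows; each row is the pose to reach, as a shift and turn from the pose commanded when the call began, along the tool's axes at that moment; what a row does not reach only later rows make up. Full scale, the value 1, is 50 cm for a shift and 1.5 rad for a turn. A row lasts 1/8 s, in which the tool goes at most 62.5 mm and 10.7 degrees, less where a joint would pass 70% of its speed; a pose out of reach is approached as far as the arm can. A call with a number of a shift or a turn outside -1 to 1 is refused whole. A call with a gripper value outside its range is refused whole. The fingers move at their own pace and stop on an object; the grip force is fixed at half the most. Time passes only in rows, so rows that repeat a pose let the fingers close, or fill a call up. It gives the time, the measured TCP pose, the force, the opening and the grip force at its end, in the units of the state.
- state(): the state, without advancing time (a new reading comes with each control period).
- grab_frame(name): name is "scene" or "side" or "wrist"; returns a dict with "color" (480x640x3 uint8, red, green, blue), "range_z" (480x640 float32, m along the optical axis (not along the pixel's ray), 0 where there is no reading), "intrinsics" (3x3 intrinsics, pixels), "world_from_camera" (4x4, takes a point from camera to world coordinates). Camera axes: x right, y up, looking along -z (the intrinsics and any distortion apply to the point x, -y, -z); pixel columns grow to the right and rows downward; lengths in m; the calibration is good to about 2 mm. The wrist camera is an equidistant fisheye: a pixel r from the principal point sees the ray r / f radians off the axis. A picture is of the moment at which its call begins.
- job_done(): hands the job in; it is judged then, once.
Trained networks look in the newest picture that a camera, given by its name, has taken for a name from the list of things; names that differ only in an ending like _2 or _b are one class to them, and where a whole thing is asked for, a point or a joint stands for the part that bears it (a point fixed in the world has none). Each returns a list of dicts, best first, with "p" (0 to 1); they miss things now and then, are a little off and sometimes report something else, mostly with a low value. They report only what shows in the picture. A call takes as long as a camera call. They do not tell look-alikes from the thing itself.
- cut_out(camera, thing): "pixels" (480x640 bool, what is visible of it).
- place_of(camera, thing): "at" ([x, y, z] in m, in world coordinates, good to about 4 mm: a listed point, or the origin of a listed thing).
The state is a dict: "time": time; "joint_pos": joint angles; "joint_vel": joint speeds; "joint_efforts": joint torques, N m; "tool_pos": TCP position; "tool_rot": TCP orientation; "contact_force": force on the tool from outside, world axes, zero at the start; "ft_torque": the same for the moment, N m; "gripper_width": opening from 0.0 (shut) to 1.0 (fully open); "grasp_force": force on a finger pad.
Only numpy, scipy, OpenCV 4.12 (cv2) and the standard library are available. Lean on these libraries where they do the work, as an engineer would, in place of code of your own. Each camera call takes 0.05 s, during which the arm holds its last target. There are 200 camera calls.

TASK

Pack the grey visit tray: stand the blue-lidded specimen cup, the red-capped vial and the green-capped vial upright each in the insert of its own colour, and lay the reflex hammer flat along the long slot beside the inserts, either way round. Take the hammer at its balance point, on the handle just behind the heavy head, so that it stays level all the way. The orange-lidded cup and the grey-capped vial do not belong: leave them standing where they are.

Things in the scene. Friction and masses are not known exactly. Their poses are not given: they have to be found in the camera images.
- tray: shallow grey tray, 254 mm (x) by 166 mm (y), fixed; walls 4 mm thick, 14 mm high; floor 4 mm above the table. +y half: three coloured inserts in a row at y = +39 mm, x = -82, 0, +82 mm. -y half: hammer slot with dark liner, 74 mm wide, 246 mm long, centred at y = -42 mm, a 14 mm high rib between the halves. Origin: centre of its underside.
- blue_insert: open square insert of blue plastic, 78 x 78 mm outside, 14 mm high, walls 3 mm, floor 3 mm thick, so 72 x 72 mm and 11 mm deep inside; one of three that stand in a row in the tray (pitch 82 mm), in any order, fixed. Origin: centre of its underside, which lies 4 mm above the table; x along the row.
- red_insert: open square insert of red plastic, 78 x 78 mm outside, 14 mm high, walls 3 mm, floor 3 mm thick, so 72 x 72 mm and 11 mm deep inside; one of three that stand in a row in the tray (pitch 82 mm), in any order, fixed. Origin: centre of its underside, which lies 4 mm above the table; x along the row.
- green_insert: open square insert of green plastic, 78 x 78 mm outside, 14 mm high, walls 3 mm, floor 3 mm thick, so 72 x 72 mm and 11 mm deep inside; one of three that stand in a row in the tray (pitch 82 mm), in any order, fixed. Origin: centre of its underside, which lies 4 mm above the table; x along the row.
- hammer: reflex hammer lying level, 157 mm long, about 110 g: heavy steel head with black rubber ends across the handle (56 mm wide, 28 mm thick), flat-sided steel handle 10 mm wide, 12 mm high, black end knob. Handle axis 14 mm above the surface it lies on. Origin: on the handle axis at the balance point; x along the handle toward the head, whose axis is at x = 36 mm. Bare handle from x = -77 to +25 mm.
- blue_cup: white specimen cup with a screwed-on blue lid, 66 mm high, about 45 g; lid 61 mm across from 52 to 66 mm height, base 55 mm across. Stands upright. Origin: centre of its underside, z up; goes into the blue insert.
- orange_cup: white specimen cup with a screwed-on orange lid, 66 mm high, about 45 g; lid 61 mm across from 52 to 66 mm height, base 55 mm across. Stands upright. Origin: centre of its underside, z up; does not belong in the tray.
- red_vial: brown glass injection vial with a red cap, 23 mm across, 46 mm high, about 22 g; body up to 39 mm, the cap above 20 mm across. Stands upright. Origin: centre of its underside, z up along its axis; goes into the red insert.
- green_vial: brown glass injection vial with a green cap, 23 mm across, 46 mm high, about 22 g; body up to 39 mm, the cap above 20 mm across. Stands upright. Origin: centre of its underside, z up along its axis; goes into the green insert.
- grey_vial: brown glass injection vial with a grey cap, 23 mm across, 46 mm high, about 22 g; body up to 39 mm, the cap above 20 mm across. Stands upright. Origin: centre of its underside, z up along its axis; does not belong in the tray.
There are look-alikes about, which are no part of the job. What is shaped like the green_vial but pink is not meant.

How it is judged:
By the outcome, as a careful person would: the job done as asked, in the order asked, and still so for the second after the job is handed in, with the robot touching nothing.
It also fails if it takes over 128 s, if anything falls off the work surface, if the arm or the gripper's body presses on something with over 40 N, if the wrist force passes 120 N, or if a joint passes its speed limit or range.

## Working session

There is one attempt and no reset: what is moved stays moved. The work goes in short steps, Python scripts to look and compute and a tool call to move; the robot and the scene stay as the last step left them, time stands still between calls to the robot, and variables do not carry over. Pictures are saved under pics/ and viewed, at most 14 in all, crops included, and the job is handed in when it is done.

Besides the shell and the picture viewer there is one more tool, called after ">>>" by a JSON object that holds its "op" and its "data", one argument or row to a line. jog_arm: Moves the arm, as the interface text tells. Shift numbers are shares of 50 cm and turn numbers shares of 1.5 rad, none past 1 either way. Its arguments: {"type":"object","properties":{"motion":{"type":"string"}},"required":["motion"]}

```bash
mkdir -p pics; ls; python3 - <<'E'
from plant import *
import cv2,numpy as np
s=state();print(s['time'],s['tool_pos'],s['tool_rot'],s['gripper_width'])
for c in ['scene','side']:
    f=grab_frame(c);cv2.imwrite(f'pics/{c}0.png',f['color'][:,:,::-1]);print(c,f['world_from_camera'].round(3).tolist(),f['intrinsics'].tolist())
    for t in ['tray','blue_insert','red_insert','green_insert','hammer','blue_cup','orange_cup','red_vial','green_vial','grey_vial']:
        print(c,t,[(np.round(d['at'],3).tolist(),round(d['p'],2)) for d in place_of(c,t)[:3]])
E
```

```text
pics
0.0 [ 0.15322184 -0.60529441  0.23004223] [-1.02791591e-03  9.92334055e-01  1.23580205e-01 -7.59958895e-07] 1.0005285083092699
scene [[0.772, -0.428, 0.47, 1.217], [0.635, 0.543, -0.549, -0.841], [-0.02, 0.723, 0.691, 1.075], [0.0, 0.0, 0.0, 1.0]] [[536.447913558441, 0.0, 321.2271845054644], [0.0, 536.447913558441, 248.59770618424247], [0.0, 0.0, 1.0]]
scene tray [([0.527, -0.076, 0.005], 0.81)]
scene blue_insert [([0.528, -0.038, 0.004], 0.97)]
scene red_insert [([0.612, -0.041, 0.003], 0.68), ([0.45, 0.225, 0.003], 0.2)]
scene green_insert [([0.45, -0.034, 0.004], 0.82), ([0.448, 0.225, 0.005], 0.46), ([0.613, -0.043, -0.001], 0.19)]
scene hammer [([0.475, 0.334, 0.014], 0.75)]
scene blue_cup [([0.445, -0.383, -0.002], 0.57)]
scene orange_cup [([0.451, 0.224, 0.001], 0.9)]
scene red_vial [([0.438, -0.256, -0.003], 0.48)]
scene green_vial [([0.477, 0.074, -0.001], 0.59), ([0.526, 0.145, -0.001], 0.49)]
scene grey_vial [([0.424, 0.114, -0.004], 0.52)]
side [[0.94, 0.147, -0.308, 0.246], [-0.342, 0.429, -0.836, -0.805], [0.009, 0.891, 0.453, 0.503], [0.0, 0.0, 0.0, 1.0]] [[442.7314997247792, 0.0, 323.9456429363992], [0.0, 442.7314997247792, 240.694685426267], [0.0, 0.0, 1.0]]
side tray [([0.527, -0.073, 0.005], 0.68)]
side blue_insert [([0.534, -0.041, 0.004], 0.6)]
side red_insert [([0.615, -0.042, 0.004], 0.81)]
side green_insert [([0.45, -0.023, 0.004], 0.84), ([0.425, 0.119, -0.0], 0.19)]
side hammer [([0.474, 0.334, 0.015], 0.56)]
side blue_cup [([0.442, -0.378, 0.002], 0.88)]
side orange_cup [([0.449, 0.222, -0.003], 0.63)]
side red_vial [([0.438, -0.261, 0.0], 0.93)]
side green_vial [([0.481, 0.073, 0.004], 0.61), ([0.528, 0.142, 0.008], 0.43)]
side grey_vial [([0.422, 0.12, 0.001], 0.47)]
```

View pics/scene0.png

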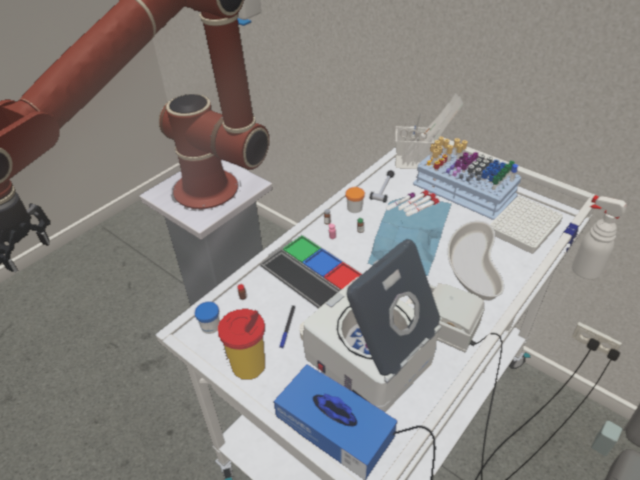

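View pics/side0.png

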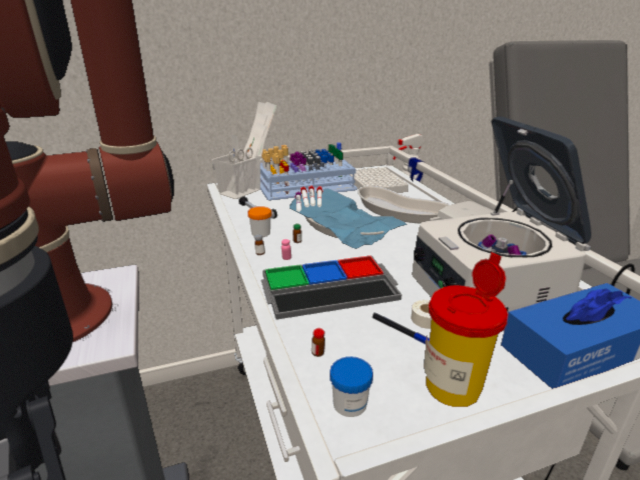

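The scene shows the blue cup at (207,317), red vial (241,291), grey (327,216), pink (332,231) and green (361,225) vials, orange cup (355,200), hammer (382,185) and tray (310,270). So the green vial is at about (0.527, 0.144), and the (0.479, 0.073) hit is the pink look-alike. A sharps bin stands next to the blue cup.

```bash
cat > h.py <<'E'
from plant import *
import numpy as np,cv2
from scipy.spatial.transform import Rotation as R
def cloud(f):
    K=f['intrinsics'];z=f['range_z'];v,u=np.mgrid[:480,:640]
    P=np.stack([(u-K[0,2])/K[0,0]*z,-(v-K[1,2])/K[1,1]*z,-z],-1)
    T=f['world_from_camera'];W=P@T[:3,:3].T+T[:3,3];W[z<=0]=np.nan
    return W
def rot(): q=state()['tool_rot'];return R.from_quat([q[1],q[2],q[3],q[0]])
def go(p,yaw=None):
    """shift/turn fractions to TCP p, pointing down with tool y along world angle yaw (mod pi)"""
    r=rot();s=state();d=r.inv().apply(np.array(p)-s['tool_pos'])/.5
    t=np.zeros(3)
    if yaw is not None:
        best=[]
        for y in (yaw,yaw+np.pi):
            c,n=np.cos(y),np.sin(y);Y=np.array([c,n,0]);Z=np.array([0,0,-1.]);X=np.cross(Y,Z)
            best.append((r.inv()*R.from_matrix(np.stack([X,Y,Z],1))).as_rotvec()/1.5)
        best.sort(key=np.linalg.norm);t=best[0];print('alt',best[1].round(3))
    print('go',d.round(4),t.round(3),'t',round(s['time'],2),'j6',s['joint_pos'][5].round(2))
E
python3 - <<'E'
from h import *
f=grab_frame('scene');W=cloud(f)
def pca(m):
    P=W[m];P=P[~np.isnan(P).any(1)];P=P[P[:,2]>0.002];c=np.median(P,0)
    r=cv2.minAreaRect(P[:,:2].astype(np.float32)*1000);return c.round(3),r
for t in ['hammer','tray','blue_insert']:
    m=cut_out('scene',t)[0]['pixels'];print(t,pca(m),m.sum())
m=cut_out('scene','hammer')[0]['pixels'];P=W[m];P=P[P[:,2]>.003]
x=P[:,:2]-P[:,:2].mean(0);w,v=np.linalg.eigh(x.T@x);d=v[:,1];s=x@d;print('dir',d,P[:,:2].mean(0))
for a,b in zip(np.arange(-.1,.1,.02),np.arange(-.08,.12,.02)):
    k=(s>=a)&(s<b)
    if k.sum():print(round(a,2),k.sum(),np.ptp(x[k]@v[:,0]).round(3),P[k].mean(0).round(3))
# tall things in the work area
X=W.reshape(-1,3);X=X[(X[:,2]>.08)&(X[:,2]<.4)&(X[:,0]>.3)&(X[:,0]<.9)]
H={}
for p in X:
    k=(round(p[0]/.05)*5,round(p[1]/.05)*5);H[k]=max(H.get(k,0),p[2])
print({k:round(float(v),2) for k,v in sorted(H.items())})
go([.444,-.38,.16],0)
E
```

```text
hammer (array([0.475, 0.308, 0.018]), ((476.4271240234375, 358.2250671386719), (53.896263122558594, 155.9244384765625), 11.675322532653809)) 255
tray (array([ 0.512, -0.115,  0.005]), ((511.681640625, -96.1891860961914), (126.73804473876953, 242.54327392578125), 85.17584991455078)) 2105
blue_insert (array([ 0.529, -0.034,  0.007]), ((532.2053833007812, -37.06428527832031), (84.51119995117188, 81.71440887451172), 86.37165832519531)) 602
dir [-0.30897968  0.95106864] [0.47651108 0.33591852]
-0.06 93 0.054 [0.491 0.292 0.017]
-0.04 42 0.051 [0.487 0.303 0.02 ]
-0.02 15 0.009 [0.479 0.328 0.018]
0.0 13 0.01 [0.473 0.345 0.017]
0.02 14 0.01 [0.466 0.364 0.018]
0.04 14 0.01 [0.461 0.383 0.018]
0.06 19 0.013 [0.454 0.404 0.017]
0.08 36 0.025 [0.45  0.421 0.021]
{(30, 65): 0.4, (35, 65): 0.4, (40, 50): 0.13, (40, 55): 0.12, (40, 60): 0.1, (40, 65): 0.4, (40, 70): 0.25, (45, 45): 0.12, (45, 50): 0.15, (45, 55): 0.18, (45, 60): 0.17, (45, 65): 0.4, (50, 50): 0.14, (50, 55): 0.2, (50, 60): 0.21, (50, 65): 0.4, (55, -45): 0.16, (55, -40): 0.16, (55, -35): 0.16, (55, 45): 0.09, (55, 50): 0.13, (5
[... 525 characters left out ...]
): 0.14, (75, 50): 0.12, (75, 55): 0.12, (75, 60): 0.12, (75, 65): 0.4, (80, -40): 0.08, (80, -30): 0.34, (80, -25): 0.34, (80, -20): 0.34, (80, -10): 0.13, (80, 45): 0.11, (80, 50): 0.12, (80, 55): 0.13, (80, 60): 0.12, (80, 65): 0.4, (85, -40): 0.12, (85, -30): 0.34, (85, -25): 0.34, (85, -20): 0.34, (85, -15): 0.34, (85, -10): 0.34, (85, -5): 0.09, (85, 0): 0.1, (85, 5): 0.1, (85, 60): 0.08, (85, 65): 0.4, (90, -40): 0.11, (90, -35): 0.09, (90, -30): 0.27, (90, -25): 0.28, (90, -20): 0.29, (90, -15): 0.29, (90, -10): 0.28, (90, -5): 0.1, (90, 0): 0.1, (90, 5): 0.1, (90, 60): 0.08, (90, 65): 0.4}
alt [-0.     0.     1.212]
go [ 0.6744 -0.2953  0.1426] [-0.    -0.    -0.882] t 1.35 j6 -0.12
```

>>> {"op": "jog_arm", "data": {
  "motion": "100 0.674 -0.295 0.11 0 0 0.165; 100 0.674 -0.295 0.11 0 0 0.165; 100 0.674 -0.295 0.11 0 0 0.165; 100 0.674 -0.295 0.11 0 0 0.165; 100 0.674 -0.295 0.11 0 0 0.165"
}}

```text
time: 1.98
tool_pos: [0.3984, -0.4153, 0.1852]
tool_rot: [0.0, 1.0, 0.0, 0.0]
contact_force: [-0.1, -0.0, -0.2]
gripper_width: 1.001
grasp_force: 0.0
```

```bash
python3 - <<'E'
from h import *
f=grab_frame('wrist');cv2.imwrite('pics/w1.png',f['color'][:,:,::-1])
for t in ['blue_cup','red_vial']:print(t,[(d['at'],d['p']) for d in place_of('wrist',t)[:2]])
go([.444,-.38,.12],-np.pi/2)
E
```

```text
blue_cup [([0.4421, -0.3795, 0.0023], 0.92)]
red_vial [([0.4378, -0.2594, -0.0001], 0.68)]
alt [-1.000e-03 -1.000e-03 -2.091e+00]
go [ 0.0913 -0.0683  0.1289] [-0.001  0.001  0.003] t 2.12 j6 0.63
```

>>> {"op": "jog_arm", "data": {
  "motion": "100 0.089 -0.069 0.09 0 0 0; 100 0.089 -0.069 0.13 0 0 0; 100 0.089 -0.069 0.22 0 0 0; 100 0.089 -0.069 0.304 0 0 0; 100 0.089 -0.069 0.304 0 0 0"
}}

```text
time: 2.75
tool_pos: [0.4384, -0.3807, 0.0294]
tool_rot: [-0.003, 1.0, -0.001, -0.003]
contact_force: [0.1, -0.4, -0.4]
gripper_width: 1.0
grasp_force: 0.0
```

>>> {"op": "jog_arm", "data": {
  "motion": "0 0 0 0 0 0 0; 0 0 0 0 0 0 0; 0 0 0 0 0 0 0; 0 0 0 0 0 0 0; 0 0 0 0 0 0 0"
}}

```text
time: 3.38
tool_pos: [0.4432, -0.3844, 0.0366]
tool_rot: [0.003, 1.0, 0.0, 0.002]
contact_force: [-0.5, -0.7, 5.6]
gripper_width: 0.675
grasp_force: 64.4
```

>>> {"op": "jog_arm", "data": {
  "motion": "0 0 0 -0.1 0 0 0; 0 0 -0.03 -0.18 0 0 0; 0 0 -0.14 -0.18 0 0 0; 0 0.02 -0.25 -0.18 0 0 0; 0 0.05 -0.36 -0.18 0 0 0"
}}

```text
time: 4.0
tool_pos: [0.4665, -0.2007, 0.1241]
tool_rot: [0.0, 1.0, -0.0, 0.001]
contact_force: [1.3, -0.0, -1.1]
gripper_width: 0.674
grasp_force: 64.4
```

```bash
python3 - <<'E'
from h import *
f=grab_frame('wrist');cv2.imwrite('pics/w2.png',f['color'][:,:,::-1])
for t in ['blue_insert','red_insert','green_insert','tray','blue_cup']:print(t,[(d['at'],d['p']) for d in place_of('wrist',t)[:2]])
s=state();print(s['tool_pos'],s['contact_force'],s['gripper_width'])
go([.53,-.038,.12],-np.pi/2)
E
```

```text
blue_insert [([0.5308, -0.0419, 0.0053], 0.95)]
red_insert [([0.612, -0.044, 0.0051], 0.59), ([0.5219, -0.0714, 0.0007], 0.47)]
green_insert [([0.4472, -0.0286, 0.0062], 0.84)]
tray [([0.5242, -0.0734, -0.0031], 0.68)]
blue_cup [([0.4666, -0.1932, 0.0913], 0.64)]
[ 0.46650034 -0.20288059  0.12369558] [ 0.97749253  0.10999439 -0.1361979 ] 0.6780227878709858
alt [-1.000e-03 -1.000e-03  2.094e+00]
go [ 0.1269 -0.3298  0.0072] [ 0.001 -0.    -0.   ] t 4.3 j6 1.01
```

View pics/w2.png

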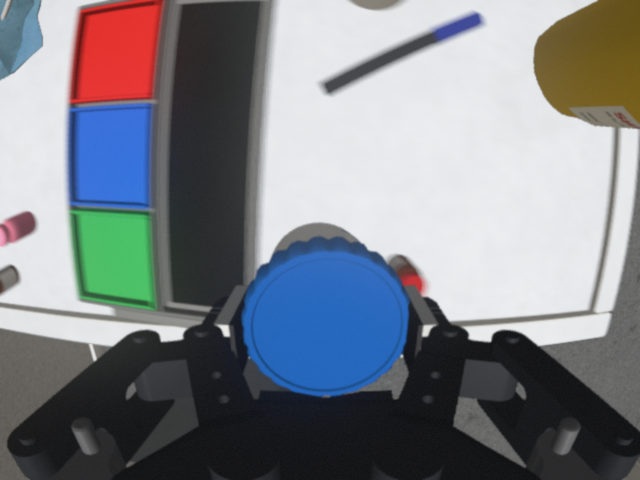

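The wrist view shows the lid held squarely at (327,315) and the inserts at red (115,50), blue (110,155) and green (115,257). The grasp is good.

>>> {"op": "jog_arm", "data": {
  "motion": "0 0.06 -0.12 0 0 0 0; 0 0.128 -0.24 0 0 0 0; 0 0.128 -0.328 0.01 0 0 0; 0 0.128 -0.328 0.07 0 0 0; 0 0.128 -0.328 0.12 0 0 0"
}}

```text
time: 4.92
tool_pos: [0.5308, -0.0388, 0.0626]
tool_rot: [0.0, 1.0, -0.0, 0.0]
contact_force: [0.3, 0.3, -0.3]
gripper_width: 0.678
grasp_force: 64.5
```

>>> {"op": "jog_arm", "data": {
  "motion": "0 0 0 0 0 0 0; 0 0 0 0.015 0 0 0; 0 0 0 0.03 0 0 0; 0 0 0 0.03 0 0 0; 0 0 0 0.03 0 0 0"
}}

```text
time: 5.55
tool_pos: [0.5307, -0.0382, 0.0486]
tool_rot: [0.0, 1.0, 0.0, 0.0]
contact_force: [0.7, 0.6, 0.1]
gripper_width: 0.672
grasp_force: 64.5
```

>>> {"op": "jog_arm", "data": {
  "motion": "0 0 0 0.006 0 0 0; 0 0 0 0.012 0 0 0; 0 0 0 0.014 0 0 0; 0 0 0 0.014 0 0 0; 0 0 0 0.014 0 0 0"
}}

```text
time: 6.18
tool_pos: [0.5319, -0.0382, 0.0436]
tool_rot: [0.0, 1.0, 0.0, 0.001]
contact_force: [-2.6, 1.4, 10.7]
gripper_width: 0.675
grasp_force: 65.3
```

>>> {"op": "jog_arm", "data": {
  "motion": "100 0 0 0 0 0 0; 100 0 0 0 0 0 0; 100 0 0 0 0 0 0; 100 0 0 -0.05 0 0 0; 100 0 0 -0.15 0 0 0"
}}

```text
time: 6.8
tool_pos: [0.528, -0.0376, 0.1138]
tool_rot: [-0.001, 1.0, 0.0, -0.003]
contact_force: [0.1, -0.4, 0.9]
gripper_width: 1.002
grasp_force: 0.0
```

```bash
python3 - <<'E'
from h import *
f=grab_frame('wrist')
for t in ['blue_cup','blue_insert']:print(t,[(d['at'],d['p']) for d in place_of('wrist',t)[:2]])
go([.438,-.2594,.12],-np.pi/2)
E
```

```text
blue_cup [([0.5348, -0.0325, 0.0072], 0.84)]
blue_insert []
alt [ 7.000e-03  1.000e-03 -2.094e+00]
go [-0.1896  0.4416 -0.0014] [ 0.001 -0.004  0.   ] t 6.95 j6 1.36
```

>>> {"op": "jog_arm", "data": {
  "motion": "70 -0.04 0.11 0 0 0 0; 70 -0.1 0.23 0 0 0 0; 70 -0.15 0.35 0 0 0 0; 70 -0.188 0.442 0 0 0 0; 70 -0.188 0.442 0 0 0 0"
}}

```text
time: 7.58
tool_pos: [0.4344, -0.2616, 0.1149]
tool_rot: [-0.0, 1.0, -0.003, -0.001]
contact_force: [0.8, 0.8, 0.0]
gripper_width: 0.701
grasp_force: 0.0
```

```bash
python3 - <<'E'
from h import *
f=grab_frame('wrist')
for t in ['red_vial']:print(t,[(d['at'],d['p']) for d in place_of('wrist',t)[:2]])
a=place_of('wrist','red_vial')[0]['at']
go([a[0],a[1],.012],-np.pi/2)
E
```

```text
red_vial [([0.4389, -0.2583, -0.0007], 0.76), ([0.531, -0.0399, 0.0047], 0.6)]
alt [-1.000e-03 -2.000e-03 -2.094e+00]
go [0.006  0.0005 0.2059] [-0.001  0.001  0.   ] t 7.72 j6 0.89
```

>>> {"op": "jog_arm", "data": {
  "motion": "70 0.006 0 0.07 0 0 0; 70 0.006 0 0.14 0 0 0; 70 0.006 0 0.19 0 0 0; 70 0.006 0 0.203 0 0 0; 70 0.006 0 0.203 0 0 0"
}}

```text
time: 8.35
tool_pos: [0.4398, -0.2582, 0.0146]
tool_rot: [-0.0, 1.0, 0.001, -0.0]
contact_force: [-0.4, 0.2, -0.2]
gripper_width: 0.707
grasp_force: 0.0
```

>>> {"op": "jog_arm", "data": {
  "motion": "0 0 0 0 0 0 0; 0 0 0 0 0 0 0; 0 0 0 0 0 0 0; 0 0 0 0 0 0 0; 0 0 0 0 0 0 0"
}}

```text
time: 8.98
tool_pos: [0.4404, -0.2598, 0.0162]
tool_rot: [0.001, 1.0, 0.0, 0.001]
contact_force: [-1.0, 1.7, 6.0]
gripper_width: 0.235
grasp_force: 58.8
```

>>> {"op": "jog_arm", "data": {
  "motion": "0 0 0 0 0 0 0; 0 0 0 -0.05 0 0 0; 0 0 0 -0.1 0 0 0; 0 0 0 -0.15 0 0 0; 0 0 0 -0.15 0 0 0"
}}

```text
time: 9.6
tool_pos: [0.4408, -0.2603, 0.092]
tool_rot: [0.002, 1.0, 0.0, 0.002]
contact_force: [-0.2, 0.0, -0.3]
gripper_width: 0.233
grasp_force: 58.7
```

```bash
python3 - <<'E'
from h import *
f=grab_frame('wrist');cv2.imwrite('pics/w3.png',f['color'][:,:,::-1])
print([(d['at'],d['p']) for d in place_of('wrist','red_vial')[:2]],[(d['at'],d['p']) for d in place_of('wrist','red_insert')[:2]])
s=state();print(s['tool_pos'],s['gripper_width'])
go([.612,-.044,.1],-np.pi/2)
E
```

```text
[([0.4387, -0.2605, 0.0773], 0.56)] [([0.6121, -0.0415, 0.0047], 0.71)]
[ 0.4386912  -0.25860784  0.08832305] 0.23309017642545737
alt [-2.000e-03 -1.000e-03 -2.094e+00]
go [ 0.3467 -0.4292 -0.0234] [-0.001  0.001  0.   ] t 9.75 j6 0.89
```

View pics/w3.png

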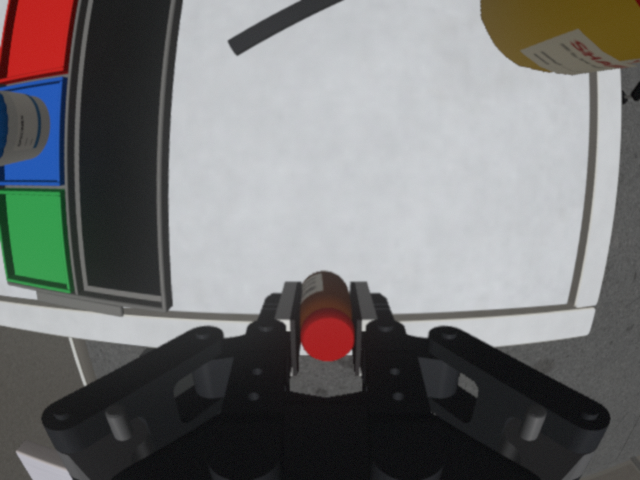

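The vial is held at (327,330), and the blue cup stands in its insert at the left edge.

>>> {"op": "jog_arm", "data": {
  "motion": "0 0.05 -0.06 -0.06 0 0 0; 0 0.13 -0.15 -0.06 0 0 0; 0 0.21 -0.25 -0.06 0 0 0; 0 0.29 -0.35 -0.06 0 0 0; 0 0.348 -0.43 -0.06 0 0 0"
}}

```text
time: 10.38
tool_pos: [0.6136, -0.0419, 0.1176]
tool_rot: [-0.0, 1.0, 0.001, -0.001]
contact_force: [-0.1, -0.9, 0.1]
gripper_width: 0.233
grasp_force: 58.7
```

```bash
python3 - <<'E'
from h import *
print([(d['at'],d['p']) for d in place_of('wrist','red_insert')[:2]]) if grab_frame('wrist') else 0
go([.6125,-.0425,.027],-np.pi/2)
E
```

```text
[([0.6144, -0.0469, 0.0055], 0.73)]
alt [-2.000e-03 -2.000e-03 -2.091e+00]
go [-0.0036  0.0054  0.1813] [-0.001  0.001  0.004] t 10.47 j6 1.38
```

>>> {"op": "jog_arm", "data": {
  "motion": "0 0 0.006 0.07 0 0 0; 0 0 0.006 0.13 0 0 0; 0 0 0.006 0.17 0 0 0; 0 0 0.006 0.18 0 0 0; 0 0 0.006 0.18 0 0 0"
}}

```text
time: 11.1
tool_pos: [0.6135, -0.0474, 0.0298]
tool_rot: [0.0, 1.0, -0.0, 0.0]
contact_force: [1.0, 0.3, 0.1]
gripper_width: 0.232
grasp_force: 58.8
```

>>> {"op": "jog_arm", "data": {
  "motion": "0 0 0 0.004 0 0 0; 0 0 0 0.008 0 0 0; 0 0 0 0.008 0 0 0; 0 0 0 0.008 0 0 0; 0 0 0 0.008 0 0 0"
}}

```text
time: 11.72
tool_pos: [0.6135, -0.047, 0.0258]
tool_rot: [0.0, 1.0, 0.0, 0.0]
contact_force: [-0.1, 0.5, 0.5]
gripper_width: 0.233
grasp_force: 58.8
```

>>> {"op": "jog_arm", "data": {
  "motion": "0 0 0 0.003 0 0 0; 0 0 0 0.006 0 0 0; 0 0 0 0.008 0 0 0; 0 0 0 0.008 0 0 0; 0 0 0 0.008 0 0 0"
}}

```text
time: 12.35
tool_pos: [0.6137, -0.0471, 0.0232]
tool_rot: [0.0, 1.0, 0.0, -0.0]
contact_force: [-4.0, 0.3, 8.0]
gripper_width: 0.232
grasp_force: 59.8
```

>>> {"op": "jog_arm", "data": {
  "motion": "55 0 0 0 0 0 0; 55 0 0 0 0 0 0; 55 0 0 0 0 0 0; 55 0 0 -0.07 0 0 0; 55 0 0 -0.18 0 0 0"
}}

```text
time: 12.98
tool_pos: [0.6112, -0.0467, 0.1096]
tool_rot: [-0.001, 1.0, 0.0, -0.003]
contact_force: [0.9, -1.2, -0.2]
gripper_width: 0.546
grasp_force: 0.0
```

```bash
python3 - <<'E'
from h import *
grab_frame('wrist')
print([(d['at'],d['p']) for d in place_of('wrist','red_vial')[:2]])
go([.5265,.1435,.125],-np.pi/2)
E
```

```text
[([0.6108, -0.0479, 0.0098], 0.62)]
alt [ 0.013  0.003 -2.094]
go [-0.1828 -0.3829 -0.0144] [ 0.002 -0.009  0.   ] t 13.07 j6 1.37
```

>>> {"op": "jog_arm", "data": {
  "motion": "70 -0.04 -0.08 -0.015 0 0 0; 70 -0.09 -0.19 -0.015 0 0 0; 70 -0.14 -0.3 -0.015 0 0 0; 70 -0.174 -0.38 -0.015 0 0 0; 70 -0.174 -0.38 -0.015 0 0 0"
}}

```text
time: 13.7
tool_pos: [0.5249, 0.1451, 0.1186]
tool_rot: [-0.0, 1.0, 0.002, -0.0]
contact_force: [0.7, -0.3, 0.4]
gripper_width: 0.699
grasp_force: 0.0
```

```bash
python3 - <<'E'
from h import *
f=grab_frame('wrist');cv2.imwrite('pics/w4.png',f['color'][:,:,::-1])
print([(d['at'],d['p']) for d in place_of('wrist','green_vial')[:3]])
go([.5265,.1435,.0135],-np.pi/2)
E
```

```text
[([0.5305, 0.1487, -0.0011], 0.69), ([0.4775, 0.0761, 0.0009], 0.67)]
alt [ 0.000e+00  1.000e-03 -2.094e+00]
go [ 0.0003 -0.0014  0.2109] [ 0.    -0.     0.001] t 13.8 j6 1.7
```

View pics/w4.png

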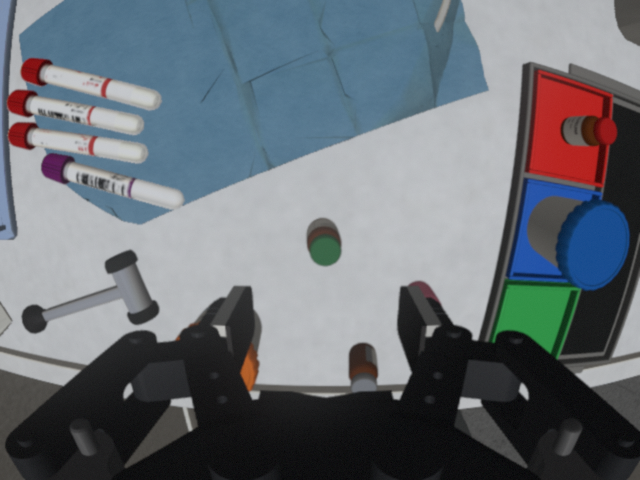

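The picture shows the green vial free at (323,243), with the blue cup and red vial standing in their inserts on the right.

>>> {"op": "jog_arm", "data": {
  "motion": "70 0.004 -0.006 0.07 0 0 0; 70 0.004 -0.006 0.14 0 0 0; 70 0.004 -0.006 0.19 0 0 0; 70 0.004 -0.006 0.21 0 0 0; 70 0.004 -0.006 0.21 0 0 0"
}}

```text
time: 14.42
tool_pos: [0.5284, 0.1451, 0.0138]
tool_rot: [0.0, 1.0, -0.0, -0.0]
contact_force: [0.1, -0.2, 0.5]
gripper_width: 0.701
grasp_force: 0.0
```

>>> {"op": "jog_arm", "data": {
  "motion": "0 0 0 0 0 0 0; 0 0 0 0 0 0 0; 0 0 0 0 0 0 0; 0 0 0 0 0 0 0; 0 0 0 0 0 0 0"
}}

```text
time: 15.05
tool_pos: [0.5296, 0.1462, 0.0158]
tool_rot: [-0.0, 1.0, 0.0, 0.001]
contact_force: [-1.6, -0.4, 6.2]
gripper_width: 0.235
grasp_force: 59.0
```

>>> {"op": "jog_arm", "data": {
  "motion": "0 0 0 0 0 0 0; 0 0 0 -0.05 0 0 0; 0 0 0 -0.1 0 0 0; 0 0 0 -0.17 0 0 0; 0 0 0 -0.2 0 0 0"
}}

```text
time: 15.68
tool_pos: [0.5294, 0.1461, 0.1164]
tool_rot: [-0.0, 1.0, 0.0, 0.002]
contact_force: [0.6, -0.6, -0.6]
gripper_width: 0.234
grasp_force: 58.8
```

```bash
python3 - <<'E'
from h import *
f=grab_frame('wrist')
print([(d['at'],d['p']) for d in place_of('wrist','green_vial')[:3]],[(d['at'],d['p']) for d in place_of('wrist','green_insert')[:2]])
s=state();print(s['tool_pos'],s['gripper_width'])
go([.449,-.030,.115],-np.pi/2)
E
```

```text
[([0.5301, 0.147, 0.0967], 0.82), ([0.4779, 0.0742, 0.0023], 0.7)] [([0.447, -0.0294, 0.0062], 0.91), ([0.5317, 0.1455, 0.1002], 0.47)]
[0.52849095 0.14594423 0.11429781] 0.2308406546749514
alt [ 1.000e-03 -0.000e+00 -2.094e+00]
go [-0.1591  0.3518 -0.0016] [-0.    -0.001  0.   ] t 15.82 j6 1.7
```

>>> {"op": "jog_arm", "data": {
  "motion": "0 -0.04 0.08 0 0 0 0; 0 -0.09 0.18 0 0 0 0; 0 -0.13 0.28 0 0 0 0; 0 -0.159 0.352 0 0 0 0; 0 -0.159 0.352 0 0 0 0"
}}

```text
time: 16.45
tool_pos: [0.4469, -0.0316, 0.112]
tool_rot: [-0.0, 1.0, -0.002, -0.002]
contact_force: [-0.4, -0.1, 0.4]
gripper_width: 0.235
grasp_force: 58.8
```

>>> {"op": "jog_arm", "data": {
  "motion": "0 0 0 0.06 0 0 0; 0 0 0 0.12 0 0 0; 0 0 0 0.16 0 0 0; 0 0 0 0.175 0 0 0; 0 0 0 0.175 0 0 0"
}}

```text
time: 17.08
tool_pos: [0.4483, -0.0295, 0.0259]
tool_rot: [-0.0, 1.0, 0.0, -0.001]
contact_force: [0.1, -1.0, 0.1]
gripper_width: 0.234
grasp_force: 58.8
```

>>> {"op": "jog_arm", "data": {
  "motion": "0 0 0 0.003 0 0 0; 0 0 0 0.006 0 0 0; 0 0 0 0.009 0 0 0; 0 0 0 0.009 0 0 0; 0 0 0 0.009 0 0 0"
}}

```text
time: 17.7
tool_pos: [0.4494, -0.0302, 0.0228]
tool_rot: [0.0, 1.0, 0.0, 0.001]
contact_force: [-0.5, 0.9, 4.5]
gripper_width: 0.23
grasp_force: 59.4
```

>>> {"op": "jog_arm", "data": {
  "motion": "55 0 0 0 0 0 0; 55 0 0 0 0 0 0; 55 0 0 0 0 0 0; 55 0 0 -0.07 0 0 0; 55 0 0 -0.19 0 0 0"
}}

```text
time: 18.32
tool_pos: [0.4465, -0.0296, 0.1154]
tool_rot: [-0.001, 1.0, 0.0, -0.003]
contact_force: [0.9, -0.4, 0.6]
gripper_width: 0.55
grasp_force: 0.0
```

>>> {"op": "jog_arm", "data": {
  "motion": "55 0 -0.08 0 0 0 -0.12; 55 0 -0.19 0 0 0 -0.24; 55 0 -0.3 0 0 0 -0.36; 55 0 -0.4 0 0 0 -0.48; 55 0 -0.48 0 0 0 -0.6"
}}

```text
time: 18.95
tool_pos: [0.4484, 0.2118, 0.1171]
tool_rot: [-0.0, 0.899, 0.438, 0.0]
contact_force: [0.2, -0.2, 0.0]
gripper_width: 0.547
grasp_force: 0.0
```

```bash
python3 - <<'E'
from h import *
f=grab_frame('wrist')
print([(d['at'],d['p']) for d in place_of('wrist','green_vial')[:3]],[(d['at'],d['p']) for d in place_of('wrist','hammer')[:3]])
s=state();print(s['tool_pos'],s['tool_rot'])
go([.475,.334,.13],.314)
E
```

```text
[([0.4795, 0.0758, -0.0007], 0.65), ([0.4507, -0.0298, 0.0071], 0.64)] [([0.475, 0.3316, 0.0176], 0.91)]
[0.44837802 0.21124553 0.11692065] [ 3.32998122e-05  8.99784589e-01  4.36334284e-01 -2.93426459e-04]
alt [0.   0.   1.44]
go [ 0.2257 -0.1102 -0.0263] [-0.     0.    -0.655] t 19.1 j6 0.96
```

>>> {"op": "jog_arm", "data": {
  "motion": "50 0.06 -0.03 -0.01 0 0 -0.12; 50 0.13 -0.06 -0.02 0 0 -0.24; 50 0.226 -0.11 -0.026 0 0 -0.36; 50 0.226 -0.11 -0.026 0 0 -0.48; 50 0.226 -0.11 -0.026 0 0 -0.6"
}}

```text
time: 19.73
tool_pos: [0.4762, 0.332, 0.1297]
tool_rot: [0.0, 0.62, 0.785, -0.001]
contact_force: [0.5, -0.7, -0.4]
gripper_width: 0.5
grasp_force: 0.0
```

```bash
python3 - <<'E'
from h import *
f=grab_frame('wrist');cv2.imwrite('pics/w5.png',f['color'][:,:,::-1])
print([(d['at'],d['p']) for d in place_of('wrist','hammer')[:2]])
# handle axis from mask, fisheye rays onto z=0.02
m=cut_out('wrist','hammer')[0]['pixels'];K=f['intrinsics'];T=f['world_from_camera']
v,u=np.nonzero(m);a=(u-K[0,2])/K[0,0];b=(v-K[1,2])/K[1,1];r=np.hypot(a,b)+1e-9
d=np.stack([np.sin(r)*a/r,-np.sin(r)*b/r,-np.cos(r)],1)@T[:3,:3].T
P=T[:3,3]+d*((.02-T[2,3])/d[:,2])[:,None];P=P[:,:2]
D=np.array([.309,-.951]);N=np.array([.951,.309]);c=np.array([.475,.333])
s=(P-c)@D;n=(P-c)@N
print('s range',np.percentile(s,[1,99]))
for q in np.arange(-.11,.06,.015):
    k=(s>=q)&(s<q+.015)
    if k.any():print(round(q+.0075,3),n[k].min().round(4),n[k].max().round(4),n[k].mean().round(4))
go([.475,.333,.003],.314)
E
```

```text
[([0.47, 0.3342, 0.0155], 0.65)]
s range [-0.106582    0.04566312]
-0.103 -0.0143 0.0121 -0.0011
-0.088 -0.0135 0.0116 -0.0011
-0.073 -0.0072 0.005 -0.0012
-0.058 -0.0065 0.004 -0.0012
-0.042 -0.0066 0.0037 -0.0015
-0.028 -0.0067 0.0034 -0.0015
-0.013 -0.0063 0.0034 -0.0015
0.002 -0.0066 0.0031 -0.0016
0.017 -0.029 0.0255 -0.0016
0.033 -0.0307 0.0265 -0.0018
0.047 -0.0304 0.0261 -0.0024
alt [0.000e+00 1.000e-03 2.035e+00]
go [ 0.0032 -0.0014  0.2538] [-0.     0.    -0.059] t 19.88 j6 0.26
```

View pics/w5.png

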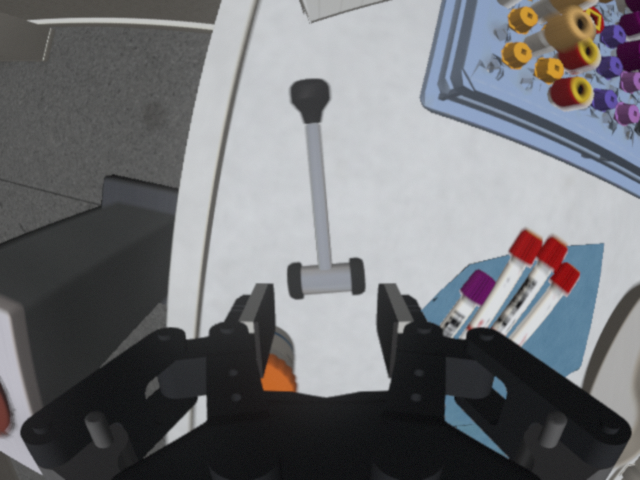

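The hammer lies with its head at (326,279) and knob at (309,95). The handle runs along the predicted direction, with the axis offset about -1.5 mm.

>>> {"op": "jog_arm", "data": {
  "motion": "50 0.0056 -0.0044 0 0 0 -0.059; 50 0.0056 -0.0044 0.08 0 0 -0.059; 50 0.0056 -0.0044 0.16 0 0 -0.059; 50 0.0056 -0.0044 0.24 0 0 -0.059; 50 0.0056 -0.0044 0.253 0 0 -0.059"
}}

```text
time: 20.5
tool_pos: [0.4707, 0.3328, 0.0003]
tool_rot: [-0.001, 0.588, 0.809, -0.003]
contact_force: [0.1, 0.3, -0.1]
gripper_width: 0.503
grasp_force: 0.0
```

>>> {"op": "jog_arm", "data": {
  "motion": "50 0 0 0 0 0 0; 0 0 0 0 0 0 0; 0 0 0 0 0 0 0; 0 0 0 0 0 0 0; 0 0 0 0 0 0 0"
}}

```text
time: 21.12
tool_pos: [0.4746, 0.3356, 0.0058]
tool_rot: [0.001, 0.586, 0.81, 0.002]
contact_force: [-0.8, -0.7, 6.3]
gripper_width: 0.097
grasp_force: 61.9
```

>>> {"op": "jog_arm", "data": {
  "motion": "0 0 0 -0.02 0 0 0; 0 0 0 -0.06 0 0 0; 0 0 0 -0.12 0 0 0; 0 0 0 -0.18 0 0 0; 0 0 0 -0.22 0 0 0"
}}

```text
time: 21.75
tool_pos: [0.4738, 0.3353, 0.1165]
tool_rot: [0.001, 0.586, 0.81, 0.001]
contact_force: [-0.0, -0.4, -1.6]
gripper_width: 0.096
grasp_force: 60.9
```

```bash
python3 - <<'E'
from h import *
f=grab_frame('scene');W=cloud(f);m=cut_out('scene','hammer')[0]['pixels'];P=W[m]
c=np.array([.475,.334]);D=np.array([.309,-.951]);s=(P[:,:2]-c)@D
for q in np.arange(-.11,.06,.02):
    k=(s>=q)&(s<q+.02)&(P[:,2]>.05)
    if k.any():print(round(q+.01,3),k.sum(),np.percentile(P[k,2],[20,80]).round(3),((P[k,:2]-c)@np.array([.951,.309])).mean().round(4))
s=state();print(s['tool_pos'],s['contact_force'],s['ft_torque'])
g=f['color'];cv2.imwrite('pics/s6.png',cv2.resize(g[120:260,310:450],None,fx=4,fy=4)[:,:,::-1])
go([.524,-.115,.12],1.49)
E
```

```text
-0.1 6 [0.127 0.134] 0.0099
-0.08 9 [0.128 0.133] 0.0077
0.0 10 [0.118 0.13 ] 0.0018
0.02 25 [0.124 0.132] 0.0042
0.04 131 [0.122 0.134] 0.0016
0.06 12 [0.124 0.132] 0.0079
[0.47490611 0.33582856 0.1173935 ] [ 0.99514616 -0.0124893  -1.13491122] [-0.02424448 -0.06708952  0.04176392]
alt [ 0.002 -0.004  1.313]
go [-0.8871 -0.1887 -0.0073] [ 0.004  0.002 -0.781] t 21.85 j6 0.17
```

View pics/s6.png

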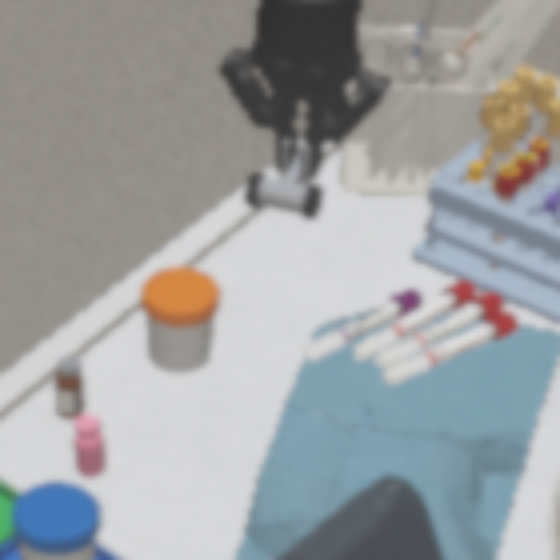

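The hammer is level: head and knob tops are both near z = 0.13.

>>> {"op": "jog_arm", "data": {
  "motion": "0 -0.07 -0.01 -0.01 0 0 -0.06; 0 -0.17 -0.03 -0.01 0 0 -0.14; 0 -0.28 -0.05 -0.01 0 0 -0.24; 0 -0.39 -0.06 -0.01 0 0 -0.33; 0 -0.49 -0.08 -0.01 0 0 -0.42"
}}

```text
time: 22.48
tool_pos: [0.5112, 0.0878, 0.1175]
tool_rot: [-0.001, 0.304, 0.953, -0.0]
contact_force: [-0.3, 0.6, -1.2]
gripper_width: 0.096
grasp_force: 60.9
```

```bash
python3 - <<'E'
from h import *
go([.5505,-.1186,.12],1.49)
E
```

```text
alt [-1.000e-03  1.000e-03  1.736e+00]
go [-0.3035 -0.2907 -0.0051] [-0.    -0.001 -0.358] t 22.48 j6 -0.93
```

>>> {"op": "jog_arm", "data": {
  "motion": "0 -0.06 -0.06 -0.005 0 0 -0.07; 0 -0.14 -0.13 -0.005 0 0 -0.16; 0 -0.22 -0.21 -0.005 0 0 -0.26; 0 -0.304 -0.291 -0.005 0 0 -0.358; 0 -0.304 -0.291 -0.005 0 0 -0.358"
}}

```text
time: 23.1
tool_pos: [0.55, -0.1205, 0.1201]
tool_rot: [-0.001, 0.045, 0.999, -0.0]
contact_force: [-0.3, 0.3, -1.6]
gripper_width: 0.094
grasp_force: 60.9
```

```bash
python3 - <<'E'
from h import *
for c in ['wrist','scene']:
    f=grab_frame(c);g=f['color']
    if c=='wrist':cv2.imwrite('pics/w7.png',g[:,:,::-1])
    else:cv2.imwrite('pics/s7.png',cv2.resize(g[200:350,230:400],None,fx=4,fy=4)[:,:,::-1])
    print([(d['at'],d['p']) for t in ['tray','hammer'] for d in place_of(c,t)[:1]])
go([.5505,-.1186,.06],1.49)
E
```

```text
[([0.5264, -0.0767, -0.0015], 0.72), ([0.55, -0.1222, 0.1297], 0.74)]
[([0.5263, -0.0759, 0.002], 0.6), ([0.5546, -0.1145, 0.1284], 0.61)]
alt [-1.000e-03 -0.000e+00  2.092e+00]
go [-0.0017 -0.0056  0.1213] [ 0.    -0.001 -0.002] t 23.4 j6 -1.83
```

View pics/w7.png

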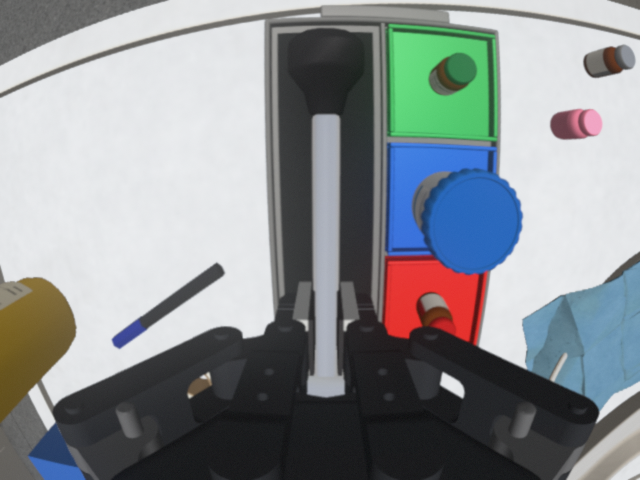

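View pics/s7.png

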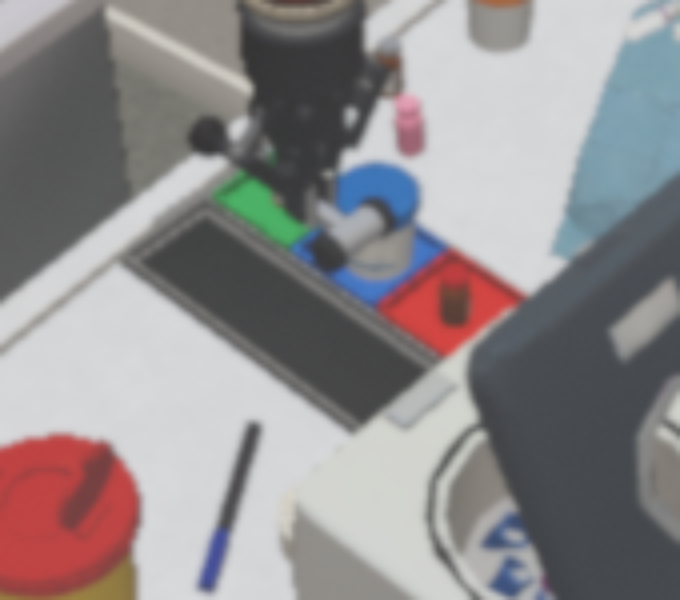

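The wrist view shows the hammer centred and parallel over the dark slot, knob at (325,60). The cup and both vials stand in their inserts.

>>> {"op": "jog_arm", "data": {
  "motion": "0 -0.001 -0.003 0.04 0 0 0; 0 -0.001 -0.003 0.09 0 0 0; 0 -0.001 -0.003 0.14 0 0 0; 0 -0.001 -0.003 0.18 0 0 0; 0 -0.001 -0.003 0.203 0 0 0"
}}

```text
time: 24.02
tool_pos: [0.5497, -0.1181, 0.0175]
tool_rot: [-0.001, 0.043, 0.999, 0.0]
contact_force: [-0.3, 0.3, -1.0]
gripper_width: 0.098
grasp_force: 60.9
```

>>> {"op": "jog_arm", "data": {
  "motion": "0 0 0 0 0 0 0; 0 0 0 0.004 0 0 0; 0 0 0 0.008 0 0 0; 0 0 0 0.008 0 0 0; 0 0 0 0.008 0 0 0"
}}

```text
time: 24.65
tool_pos: [0.5509, -0.1189, 0.016]
tool_rot: [0.0, 0.043, 0.999, -0.0]
contact_force: [0.1, -0.3, -1.0]
gripper_width: 0.098
grasp_force: 60.9
```

>>> {"op": "jog_arm", "data": {
  "motion": "0 0 0 0.003 0 0 0; 0 0 0 0.006 0 0 0; 0 0 0 0.008 0 0 0; 0 0 0 0.008 0 0 0; 0 0 0 0.008 0 0 0"
}}

```text
time: 25.28
tool_pos: [0.5507, -0.1188, 0.0117]
tool_rot: [0.0, 0.043, 0.999, -0.0]
contact_force: [0.5, -0.9, -0.4]
gripper_width: 0.096
grasp_force: 60.9
```

>>> {"op": "jog_arm", "data": {
  "motion": "0 0 0 0.002 0 0 0; 0 0 0 0.004 0 0 0; 0 0 0 0.004 0 0 0; 0 0 0 0.004 0 0 0; 0 0 0 0.004 0 0 0"
}}

```text
time: 25.9
tool_pos: [0.5508, -0.1188, 0.0099]
tool_rot: [0.0, 0.043, 0.999, -0.0]
contact_force: [-1.5, 0.9, 2.3]
gripper_width: 0.094
grasp_force: 61.3
```

>>> {"op": "jog_arm", "data": {
  "motion": "30 0 0 0 0 0 0; 30 0 0 0 0 0 0; 30 0 0 0 0 0 0; 30 0 0 -0.03 0 0 0; 30 0 0 -0.08 0 0 0"
}}

```text
time: 26.52
tool_pos: [0.5501, -0.1186, 0.05]
tool_rot: [-0.001, 0.043, 0.999, 0.0]
contact_force: [0.1, 0.1, -0.7]
gripper_width: 0.296
grasp_force: 0.0
```

>>> {"op": "jog_arm", "data": {
  "motion": "30 0 0 -0.1 0 0 0; 30 0 0 -0.2 0 0 0; 30 0 0 -0.28 0 0 0; 30 0 0 -0.28 0 0 0; 30 0 0 -0.28 0 0 0"
}}

```text
time: 27.15
tool_pos: [0.5504, -0.1187, 0.1897]
tool_rot: [-0.0, 0.043, 0.999, -0.0]
contact_force: [-0.7, -0.3, -0.5]
gripper_width: 0.295
grasp_force: 0.0
```

```bash
python3 - <<'E'
from h import *
f=grab_frame('wrist');cv2.imwrite('pics/w8.png',f['color'][:,:,::-1])
f=grab_frame('side');cv2.imwrite('pics/d8.png',cv2.resize(f['color'][180:380,200:440],None,fx=3,fy=3)[:,:,::-1])
for t in ['hammer','blue_cup','red_vial','green_vial']:print(t,[(c,d['at'],d['p']) for c in ['wrist','side'] for d in place_of(c,t)[:2]])
E
```

```text
hammer [('wrist', [0.5523, -0.121, 0.0176], 0.69), ('side', [0.5522, -0.1168, 0.0204], 0.92)]
blue_cup [('wrist', [0.5324, -0.0303, 0.0086], 0.57), ('side', [0.5348, -0.0333, 0.008], 0.63), ('side', [0.5227, -0.0738, 0.0016], 0.25)]
red_vial [('wrist', [0.6117, -0.0484, 0.0079], 0.96), ('side', [0.6095, -0.0496, 0.0057], 0.78)]
green_vial [('wrist', [0.4798, 0.0733, 0.0012], 0.85), ('wrist', [0.4501, -0.0292, 0.0078], 0.75), ('side', [0.4462, -0.0313, 0.0102], 0.57), ('side', [0.4796, 0.0703, 0.0013], 0.49)]
```

View pics/w8.png

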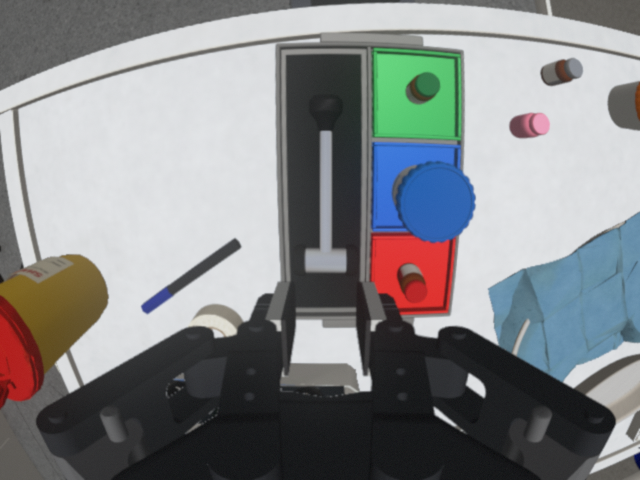

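View pics/d8.png

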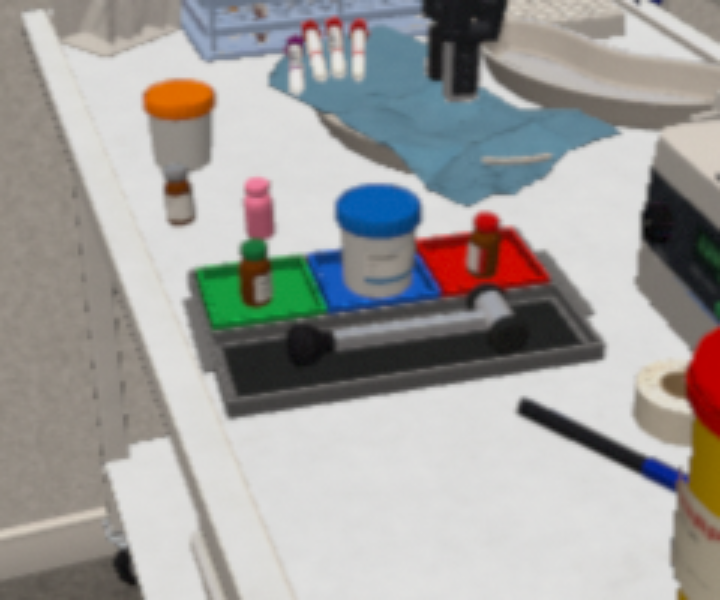

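The cup and both vials stand in their matching inserts, the hammer lies flat in the slot, and the orange cup and grey vial are untouched. The gripper is clear of everything.

```bash
python3 -c "from plant import *;print(job_done())"
```

```text
the job is handed in; nothing more can be done
None
```

The tray is packed and handed in at about 27 s: blue cup, red vial and green vial each stand in their own insert, the hammer lies flat in its slot, and the orange cup and grey vial were left where they stood.

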